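Close the captive screw cap of the coating pot

ROBOT

A 6-joint arm with a two-finger parallel gripper is mounted at the origin on the work surface. World frame = base frame: x ahead of the robot, y to its left, z up, the work surface at z = 0. Lengths are in m, angles in rad, forces in N, time in s.
With the tool pointing down it reaches from about 0.325 to 1 m from the base axis. Payload 5.1 kg.
Tool frame: the origin (TCP) lies midway between the tips of the shut fingers; the grasp point (between the pads) lies behind it (grip_depth is the z of the grasp point in the tool frame, in m); z points along the fingers, y is the direction in which the jaws open and shut (so a half turn about z gives the same grasp; the last joint's range is limited). The gripper opens to 85 mm and grips with 20 to 120 N. Pads are 22 mm wide; open, the fingers measure 114 mm over their backs; the gripper's body (76 mm by 85 mm) begins 54 mm behind the grasp point. The pads swing forward as they close: fully open they stand 13 mm farther back than shut.
Start: joints at [1.218, 0.124, 1.65, -0, 1.367, -0.083], TCP at [0.173, 0.626, 0.231] pointing down, gripper open.
Joint ranges: [-2.61, 2.61], [-1.02, 2.33], [0.03, 2.71], [-1.35, 4.49], [0.32, 2.68], [-2.91, 2.91]. Speed limits (rad/s): [2.57, 2.57, 3.14, 3.14, 3.14, 3.14].

INTERFACE

Orientations are given as a unit quaternion [x, y, z, w].
In Python, from bench import get_state, read_camera, hand_in, grip_depth gives the robot as it stands.
- The arm moves only by the tool drive_tool, never from a script. Its argument "increments" is a list of rows, each a list of 3 entries, a list of its own where there are three numbers: the shift along the tool's x, y, z in cm, then the turn, a rotation vector about the tool's x, y, z in degrees, then the closure in counts, from 0 (fully open) to 255 (shut). A call has 1 to 20 rows; each row shifts and turns the commanded pose from where the row before left it, along the tool's axes as they then stand; what a row does not reach is not made up. A row lasts 1/10 s, in which the tool goes at most 50 mm and 8.59 degrees, less where a joint would pass 70% of its speed; a pose out of reach is approached as far as the arm can. A call with a gripper value outside its range is refused whole. The fingers move at their own pace and stop on an object; "force" is the grip in N (left out, the last holds). Time passes only in rows, so rows that do not move let the fingers close. It gives the time, the measured TCP pose, the force and the opening at its end, in the units of the state.
- get_state(): the state, without advancing time (a new reading comes with each control period).
- read_camera(name): name is "side" or "top" or "wrist"; returns a dict with "pixels" (420x560x3 uint8, blue, green, red), "camera_matrix" (3x3 intrinsics, pixels), "D" ([k1, k2, p1, p2, k3] as OpenCV has them; the pictures are not rectified), "world_from_camera" (4x4, takes a point from camera to world coordinates); the wrist camera has in their place "tool_from_camera" (4x4, takes a point from camera to tool coordinates, whose origin is the TCP and whose axes are the flange's). Camera axes: x right, y down, z forward; pixel columns grow to the right and rows downward; lengths in m; the calibration is good to about 2 mm. A picture is of the moment at which its call begins: read the wrist's pose just before it. There is no depth.
- hand_in(): hands the job in, once; it reports no verdict.
The state is a dict: "t": time; "joints": joint angles; "qvel": joint speeds; "joint_efforts": joint torques, N m; "eef_pos": TCP position; "eef_rot": TCP orientation; "wrist_force": force on the tool from outside, world axes, zero at the start; "torque": the same for the moment, N m; "width": finger opening in m.
Only numpy, scipy, OpenCV 4.12 (cv2) and the standard library are available. Lean on these libraries where they do the work, as an engineer would, in place of code of your own. Each camera call takes 0.05 s, during which the arm holds its last target.

TASK

The coating pot on the bench has been left open. Tip its red hinged cap over onto the mouth of the pot, then turn the cap clockwise by its cross bar until it is snugly tight on its seal, without wrenching it so hard that the seal is crushed. Let go and leave everything else on the bench where it is.

Things in the scene. Friction and masses are not known exactly. Their poses are not given: they have to be found in the camera images.
- pot: grey pot bolted to the bench (it cannot move), 180 mm across; body 82 mm tall, then a shoulder and a steel neck 84 mm across up to z = 120 mm. Origin: centre of its underside; z up. The hinge lies on its own +y side. Two dark steel hinge cheeks (8 x 24 mm, at own x = -31 and +31 mm, y = 95 mm) rise to z = 163 mm
- mouth (a point): centre of the neck's rim, 120 mm above the pot's origin; axes as the pot
- hinge_pin (a point): middle of the hinge pin, fixed to the pot at own (0, 95, 155) mm; the pin runs along the pot's own x. The yoke (a dark steel ring, 130 mm across, round the cap, with a strap to the pin) swings about it
- yoke (a joint): angle of the yoke on its hinge, rad: 0 = cap level over the mouth, about 1.57 = cap standing upright above the pin, more = leaning outward, away from the mouth; ends at 1.9. Stiff hinge (friction 0.45 N m; yoke and cap weigh 0.3 to 0.5 kg): it stays where it is left; about 10 N on the cap tips it over
- cap (a joint): turn of the cap in the yoke, rad, growing clockwise seen from above the shut cap (tightening); starts near the loose end. Friction 0.35 N m, about 7 N at the bar's end. Sinks 1.2 mm per rad. Comes up tight on a springy seal 0.4 to 0.75 of a turn from its start; the place differs each time and must be felt
- seal (a joint): squeeze of the springy seal stop in the neck, out of sight, rad: 0 until the shut cap is turned up to it, then grows with the cap's turn at 4 N m per rad. When the cap is let go its friction keeps a squeeze of up to about 0.08; turn on until it is squeezed 0.15 to 0.4 (15 to 30 N at the bar's end)
- cap_top (a point): top of the cross bar on the cap's axis; shut, some 60 mm above the rim (95 mm from the pin along the pot's -y, 25 mm above it). z axis points out of the cap's top, x axis runs along the bar. Red cap 112 mm across, flat top 26 mm below this point; on it a cross bar 130 mm long, 16 wide, 26 tall and a round boss 40 mm across, 20 tall
- bar_a (a point): one end of the cross bar, 65 mm from the cap's axis, at mid height of the bar (13 mm below its top). Turning the loose cap takes some 6 N sideways here, snug some 15 to 35 N; more than about 55 N crushes the seal
- bar_b (a point): other end of the cross bar, 65 mm from the axis, same height. The cap goes onto the mouth only while still loose (turned less than about 0.8 rad); turned past about 1.6 rad, its thread holds it down on the neck
- brush: coating brush lying flat, about 200 mm long; origin under its middle; leave it alone
- jar: closed amber jar with black lid, 68 mm across, 100 mm tall; origin centre of underside; leave it alone
- core: small tan sand core with grey band, 90 x 70 x 64 mm; origin centre of underside; leave it alone
- pail: steel pail, 120 mm across, 110 mm tall; origin centre of underside; leave it alone
- weight: dark steel mould weight, 90 mm across, 80 mm tall; origin centre of underside; leave it alone
- spatula: spatula lying flat, about 260 mm long; origin under its middle; leave it alone
- hammer: hammer lying flat, about 240 mm long; origin under its middle; leave it alone
There are look-alikes about, which are no part of the job. Several things have the shape of the pot; the one meant has the colours described above.

How it is judged:
By the outcome, as a careful person would: the job done as asked, in the order asked, and still so for the second after the job is handed in, with the robot touching nothing.
It also fails if it takes over 58 s, if anything falls off the work surface, if the arm or the gripper's body presses on something with over 40 N, if the wrist force passes 120 N, or if a joint passes its speed limit or range.

## Working session

There is one attempt and no reset: what is moved stays moved. The work goes in short steps, Python scripts to look and compute and a tool call to move; the robot and the scene stay as the last step left them, time stands still between calls to the robot, and variables do not carry over. Pictures are saved under pics/ and viewed, and the job is handed in when it is done.

Besides the shell and the picture viewer there is one more tool, called after "Emit:" as a command line: name --argument value ..., lists and objects as JSON in quotes. drive_tool: Moves the arm, as the interface text tells. Its arguments: {"type":"object","properties":{"increments":{"type":"array"},"force":{"type":"number"}},"required":["increments"]}

```bash
mkdir -p pics; ls
python3 - <<'E'
from bench import *
import cv2
s=get_state();print(s);print(grip_depth)
for n in("side","top","wrist"):
    r=read_camera(n);cv2.imwrite(f"pics/{n}0.png",r["pixels"]);print(n,r["camera_matrix"],r["D"],r.get("world_from_camera",r.get("tool_from_camera")))
E
```

```text
pics
{'t': 0.0, 'joints': array([ 1.21835543e+00,  1.24491075e-01,  1.65168371e+00,  7.57229202e-06,
        1.36747006e+00, -8.25786411e-02]), 'qvel': array([ 0.00072437, -0.00059349,  0.00013173,  0.00026335, -0.00107662,
        0.00138661]), 'joint_efforts': array([-3.29116097e-05, -4.23637819e+01, -3.65443718e+01, -1.23262121e-04,
        7.07521773e-03,  8.36521934e-06]), 'eef_pos': array([0.17309158, 0.62589988, 0.23005634]), 'eef_rot': array([ 1.34522758e-01,  9.90909973e-01, -1.00111733e-03, -2.25049882e-04]), 'wrist_force': array([ 0.27208425, -1.15626339, -0.06941067]), 'torque': array([-0.03684308, -0.00669116, -0.0281333 ]), 'width': 0.08530944797439179}
-0.0187
side [[474.88564214   0.         280.41611379]
 [  0.         474.88564214 200.6105653 ]
 [  0.           0.           1.        ]] [0.02943868 0.         0.         0.         0.        ] [[-0.57004124  0.78084948 -0.25559161  0.91204892]
 [ 0.82159061  0.5441901  -0.16984115  0.23105287]
 [ 0.00647005 -0.30680812 -0.9517494   1.62957782]
 [ 0.          0.          0.          1.        ]]
top [[447.23888076   0
[... 198 characters left out ...]
1  2.07616394e-01  2.46323577e-01]
 [-9.99610862e-01  2.75075564e-02 -4.63230279e-03 -5.23727778e-02]
 [-1.18149271e-03 -2.07664704e-01 -9.78199353e-01  1.38491999e+00]
 [ 0.00000000e+00  0.00000000e+00  0.00000000e+00  1.00000000e+00]]
wrist [[332.05113801   0.         272.47011958]
 [  0.         332.05113801 208.74696412]
 [  0.           0.           1.        ]] [-0.03863639  0.          0.          0.          0.        ] [[-6.69825796e-04 -9.55109840e-01 -2.96251152e-01  7.59564594e-02]
 [ 9.99999652e-01 -4.92460103e-04 -6.73320834e-04  5.28929193e-04]
 [ 4.97203481e-04 -2.96251500e-01  9.55109837e-01 -1.42825280e-01]
 [ 0.00000000e+00  0.00000000e+00  0.00000000e+00  1.00000000e+00]]
```

View pics/side0.png

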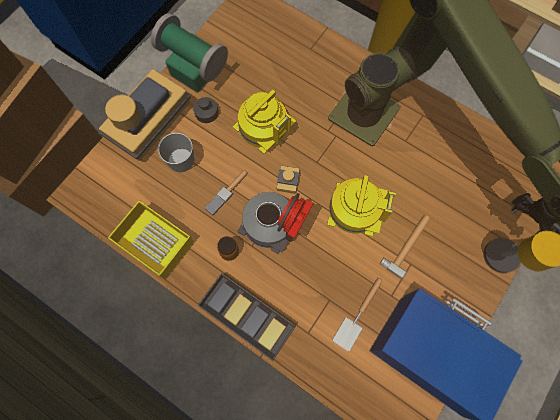

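View pics/top0.png

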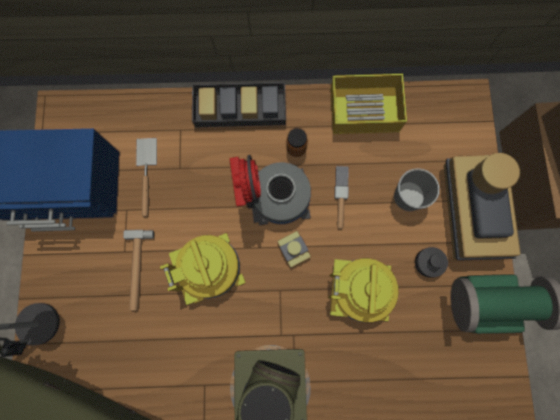

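View pics/wrist0.png

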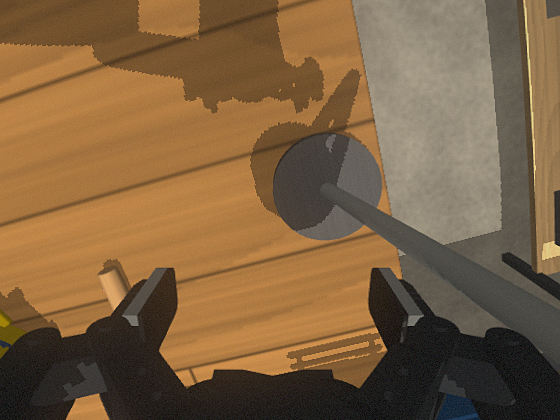

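Candidates with the pot's shape: the grey pot with a red cap (top 281,190; side 268,215), and two yellow ones (top 205,265 and 367,290; side 262,118 and 360,205). By colour, the grey pot with the red cap is the one meant. I'll check it in a close crop.

Run:
```python
import cv2
a=cv2.imread("pics/side0.png")[170:270,220:340];b=cv2.imread("pics/top0.png")[135:235,215:335]
cv2.imwrite("pics/c1.png",cv2.resize(a,None,fx=6,fy=6,interpolation=cv2.INTER_CUBIC))
cv2.imwrite("pics/c2.png",cv2.resize(b,None,fx=6,fy=6,interpolation=cv2.INTER_CUBIC))
```

```text
(no output)
```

View pics/c1.png

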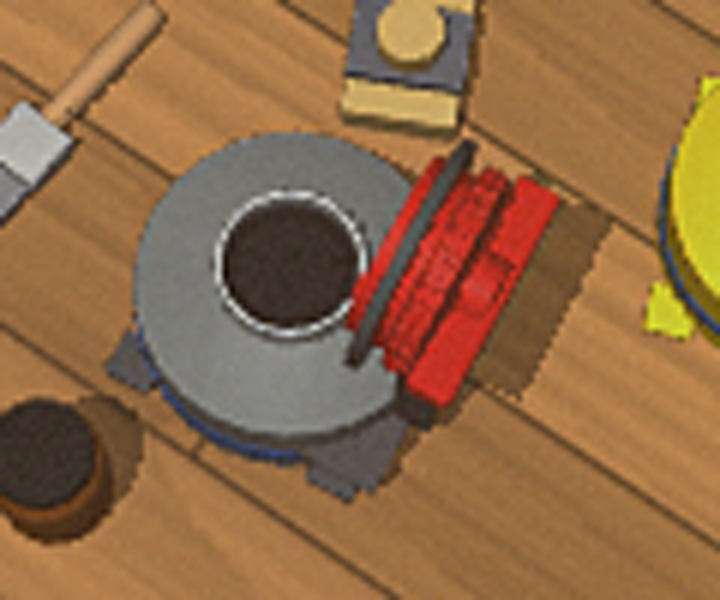

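View pics/c2.png

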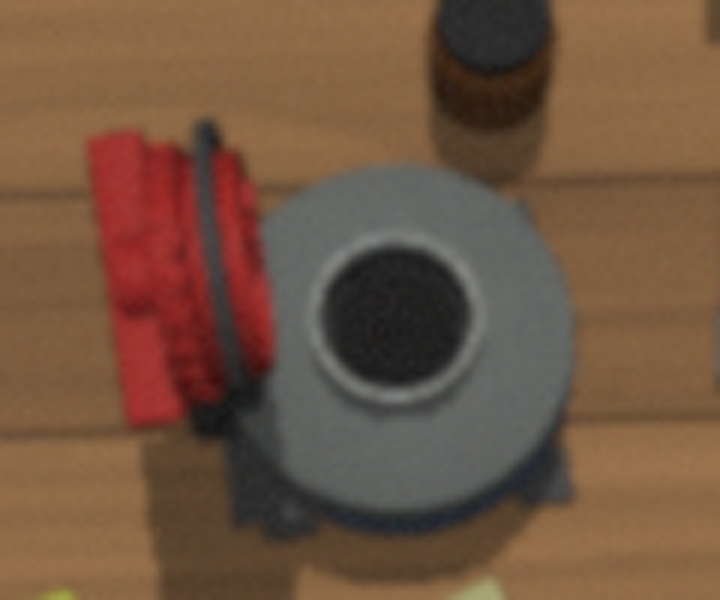

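```bash
cat > h.py <<'E'
import numpy as np,cv2
from scipy.optimize import least_squares
from scipy.spatial.transform import Rotation as R
from bench import get_state,read_camera
def cam(n):
    r=read_camera(n);return r
def proj(r,P,Tw=None):
    T=r["world_from_camera"] if Tw is None else Tw
    Ti=np.linalg.inv(T);P=np.atleast_2d(P)
    return cv2.projectPoints(P.astype(float),cv2.Rodrigues(Ti[:3,:3])[0],Ti[:3,3],r["camera_matrix"],np.array(r["D"]))[0][:,0]
PIN=np.array([0,.095,.155])
def pot2w(p,P):
    x,y,yaw=p[:3];return np.atleast_2d(P)@R.from_euler('z',yaw).as_matrix().T+[x,y,0]
def cap2w(p,P):
    # P in cap_top frame (x along bar), p=x,y,yaw,theta,beta (bar angle ccw in yoke frame)
    P=np.atleast_2d(P)@R.from_euler('z',p[4]).as_matrix().T
    P=(P+[0,-.095,.025])@R.from_euler('x',-p[3]).as_matrix().T+PIN
    return pot2w(p,P)
def wristT():
    s=get_state();T=np.eye(4);T[:3,:3]=R.from_quat(s["eef_rot"]).as_matrix();T[:3,3]=s["eef_pos"]
    r=read_camera("wrist");return r,T@r["tool_from_camera"],s
E
cat > fit.py <<'E'
from h import *
s=read_camera("side");t=read_camera("top")
S=lambda a:np.array(a)/6+[220,170]
T=lambda a:np.array(a)/6+[215,135]
so=S([[558,203],[440,405],[520,178],[403,378]]);to=T([[90,140],[130,425],[143,130],[180,415]])
rs=S([[291,264]]);rt=T([[398,318]])
best=None
for b0 in (-1.,0.,1):
  for sg in(1,-1):
    C=np.array([[.065,sg*.008,0],[-.065,sg*.008,0],[.065,sg*.008,-.026],[-.065,sg*.008,-.026]])
    def f(p):
        W=cap2w(p,C);m=pot2w(p,[0,0,.12])
        return np.concatenate([(proj(s,W)-so).ravel(),(proj(t,W)-to).ravel(),2*(proj(s,m)-rs).ravel(),2*(proj(t,m)-rt).ravel()])
    for yaw in(-.3,.1):
        r=least_squares(f,[.48,-.03,yaw,1.6,b0]);print(b0,sg,r.x.round(3),r.cost.round(2))
        if best is None or r.cost<best[0]:best=(r.cost,r.x,f(r.x))
p=best[1];print(p,best[2].round(1));np.save("p.npy",p)
for r,n,o in((s,"side",(220,170)),(t,"top",(215,135))):
    im=r["pixels"][o[1]:o[1]+100,o[0]:o[0]+120];im=cv2.resize(im,None,fx=6,fy=6)
    def dr(W,c):
        q=((proj(r,W)-o)*6).astype(int);cv2.polylines(im,[q.reshape(-1,1,2)],False,c,1)
    th=np.linspace(0,2*np.pi,60)
    ring=lambda rr,z:np.c_[rr*np.cos(th),rr*np.sin(th),0*th+z]
    dr(pot2w(p,ring(.042,.12)),(0,255,0));dr(pot2w(p,ring(.09,.082)),(0,255,0))
    dr(cap2w(p,ring(.056,-.026)),(255,255,0));dr(cap2w(p,ring(.065,-.045)),(255,0,255))
    for z in(0,-.026):dr(cap2w(p,[[.065,.008,z],[.065,-.008,z],[-.065,-.008,z],[-.065,.008,z],[.065,.008,z]]),(255,255,255))
    for x in(-.031,.031):dr(pot2w(p,[[x-.004,.083,.163],[x+.004,.083,.163],[x+.004,.107,.163],[x-.004,.107,.163]]),(0,255,255))
    cv2.imwrite(f"pics/o_{n}.png",im)
print("pin",pot2w(p,PIN),"captop",cap2w(p,[0,0,0]),"ends",cap2w(p,[[.065,0,-.013],[-.065,0,-.013]]),"mouth",pot2w(p,[0,0,.12]))
E
python3 fit.py
```

```text
-1.0 1 [ 0.564 -0.046  0.177  1.601 -1.463] 977.77
-1.0 1 [ 0.564 -0.046  0.177  1.601 -1.463] 977.77
-1.0 -1 [ 0.565 -0.046  0.038  1.609 -1.464] 975.05
-1.0 -1 [ 0.565 -0.046  0.038  1.609 -1.464] 975.05
0.0 1 [ 0.564 -0.046  0.177  1.601 -1.463] 977.77
0.0 1 [ 0.564 -0.046  0.177  1.601 -1.463] 977.77
0.0 -1 [ 0.565 -0.046  0.038  1.609 -1.464] 975.05
0.0 -1 [ 0.565 -0.046  0.038  1.609 -1.464] 975.05
1 1 [ 0.565 -0.045  0.049  1.584  1.238] 3017.36
1 1 [ 0.565 -0.045  0.049  1.584  1.238] 3017.36
1 -1 [ 0.565 -0.046  0.182  1.602  1.245] 3022.25
1 -1 [ 0.565 -0.046  0.182  1.602  1.245] 3022.25
[ 0.56476416 -0.04622761  0.03809418  1.60900636 -1.4635525 ] [ -8.8  12.6   9.6 -14.2 -10.1  12.    8.8 -14.1  -1.3  13.6  -0.1 -16.1
   0.3  14.5   0.9 -15.2  -0.1  -2.   -2.2  -1.2]
pin [[0.56114608 0.04870347 0.155     ]] captop [[0.56005644 0.07729353 0.24897564]] ends [[0.56740961 0.06704441 0.31405165]
 [0.55369276 0.06158048 0.18489285]] mouth [[ 0.56476416 -0.04622761  0.12      ]]
```

```bash
sed -i 's/so=S(.*;to/so=S([[440,405],[558,203],[403,378],[520,178]]);to/' fit.py; python3 fit.py; python3 -c "
import cv2,numpy as np
cv2.imwrite('pics/o1.png',cv2.resize(np.hstack([cv2.imread('pics/o_side.png'),cv2.imread('pics/o_top.png')]),(800,333)))"
```

```text
-1.0 1 [ 0.564 -0.047  0.108  1.635 -0.145] 8.87
-1.0 1 [ 0.564 -0.047  0.108  1.635 -0.145] 8.87
-1.0 -1 [ 0.565 -0.047  0.099  1.631 -0.169] 11.86
-1.0 -1 [ 0.565 -0.047  0.099  1.631 -0.169] 11.86
0.0 1 [ 0.564 -0.047  0.108  1.635 -0.145] 8.87
0.0 1 [ 0.564 -0.047  0.108  1.635 -0.145] 8.87
0.0 -1 [ 0.565 -0.047  0.099  1.631 -0.169] 11.86
0.0 -1 [ 0.565 -0.047  0.099  1.631 -0.169] 11.86
1 1 [ 0.564 -0.047  0.108  1.635 -0.145] 8.87
1 1 [ 0.564 -0.047  0.108  1.635 -0.145] 8.87
1 -1 [ 0.565 -0.047  0.099  1.631 -0.169] 11.86
1 -1 [ 0.565 -0.047  0.099  1.631 -0.169] 11.86
[ 0.56433087 -0.0470813   0.10812018  1.63514432 -0.14548754] [ 0.6  1.  -0.   0.2 -0.9  1.3 -1.1  0.4 -0.4 -0.2 -0.4  0.8  0.4  0.
  1.   1.  -0.4 -2.5 -1.6 -0.9]
pin [[0.55407945 0.04736397 0.155     ]] captop [[0.55072809 0.07823972 0.2481958 ]] ends [[0.61600037 0.07288482 0.2584356 ]
 [0.48825565 0.05779993 0.23962788]] mouth [[ 0.56433087 -0.0470813   0.12      ]]
```

View pics/o_side.png

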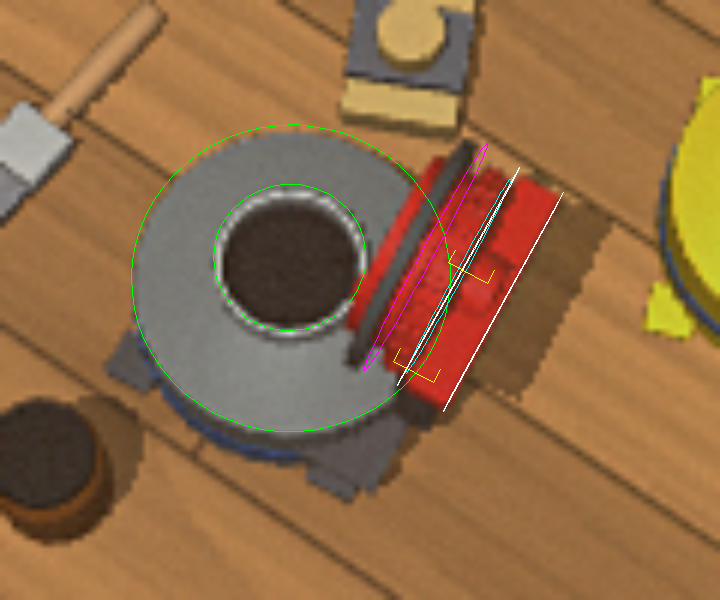

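View pics/o_top.png

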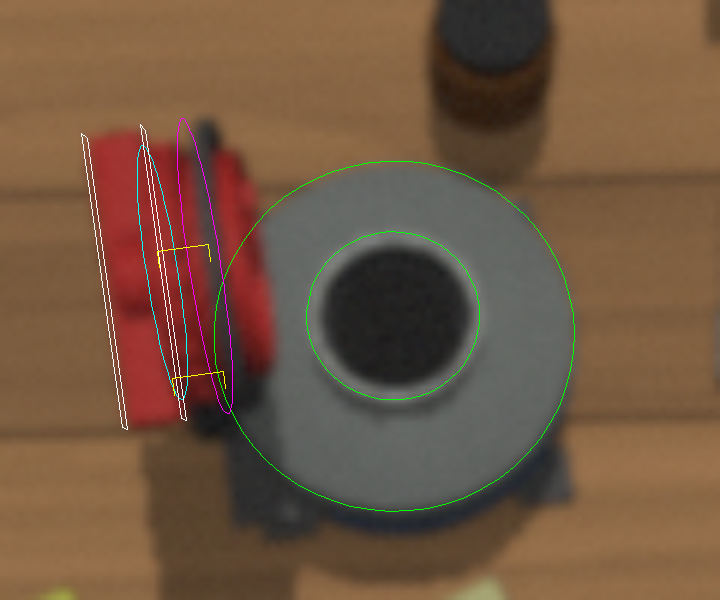

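Pot fit: mouth (0.564, -0.047), yaw 0.108, yoke about 1.635, bar near the pot's x axis. First I lift, shut the fingers and turn the tool so its x axis lies along the pot's y.

Emit:
drive_tool --increments '[[[0, 0, -1], [0, 0, 7.6], 255], [[0, 0, -1], [0, 0, 7.6], 255], [[0, 0, -1], [0, 0, 7.6], 255], [[0, 0, -1], [0, 0, 7.6], 255], [[0, 0, -1], [0, 0, 7.6], 255], [[0, 0, -1], [0, 0, 7.6], 255], [[0, 0, -1], [0, 0, 7.6], 255], [[0, 0, -1], [0, 0, 7.6], 255], [[0, 0, -1], [0, 0, 7.5], 255], [[0, 0, 0], [0, 0, 0], 255]]' --force 60

```text
t: 1.35
eef_pos: [0.1735, 0.6271, 0.3234]
eef_rot: [0.667, 0.745, 0.002, -0.001]
wrist_force: [-0.3, -0.5, 0.9]
width: -0.0004
```

```bash
cat >> h.py <<'E'
def to(P,ang=None):
    s=get_state();Rm=R.from_quat(s["eef_rot"]).as_matrix();d=Rm.T@(np.array(P)-s["eef_pos"])*100
    print("t",round(s["t"],2),"pos",s["eef_pos"].round(4),"shift cm",d.round(2),"xang",np.degrees(np.arctan2(Rm[1,0],Rm[0,0])).round(2),"tilt",Rm[:,2].round(3),"F",s["wrist_force"].round(2),"w",s["width"].round(4))
E
python3 -c "
from h import *
to([.546,.125,.32]);print(get_state()['joints'].round(2))"
```

```text
Traceback (most recent call last):
  File "h.py", line 24, in to
    print("t",round(s["t"],2),"pos",s["eef_pos"].round(4),"shift cm",d.round(2),"xang",np.degrees(np.arctan2(Rm[1,0],Rm[0,0])).round(2),"tilt",Rm[:,2].round(3),"F",s["wrist_force"].round(2),"w",s["width"].round(4))
                                                                                                                                                                                                  ^^^^^^^^^^^^^^^^
AttributeError: 'float' object has no attribute 'round'
```

```bash
sed -i 's/s\["width"\].round(4)/round(float(s["width"]),4)/' h.py
python3 -c "
from h import *
to([.546,.130,.32]);print(get_state()['joints'].round(2))"
```

```text
t 1.35 pos [0.1735 0.6271 0.3234] shift cm [-53.48  31.61   0.22] xang 96.26 tilt [ 0.001  0.003 -1.   ] F [-0.26 -0.48  0.88] w -0.0004
[1.22 0.08 1.54 0.   1.51 1.11]
```

Emit:
drive_tool --increments '[[[-2.0, 1.2, 0], [0, 0, 0], 255], [[-3.0, 1.8, 0], [0, 0, 0], 255], [[-3.0, 1.8, 0], [0, 0, 0], 255], [[-3.0, 1.8, 0], [0, 0, 0], 255], [[-3.0, 1.8, 0], [0, 0, 0], 255], [[-3.0, 1.8, 0], [0, 0, 0], 255], [[-3.0, 1.8, 0], [0, 0, 0], 255], [[-3.0, 1.8, 0], [0, 0, 0], 255], [[-3.0, 1.8, 0], [0, 0, 0], 255], [[-3.0, 1.8, 0], [0, 0, 0], 255], [[-3.0, 1.8, 0], [0, 0, 0], 255], [[-3.0, 1.8, 0], [0, 0, 0], 255], [[-3.0, 1.8, 0], [0, 0, 0], 255], [[-3.0, 1.8, 0], [0, 0, 0], 255], [[-3.0, 1.8, 0], [0, 0, 0], 255], [[-3.0, 1.8, 0], [0, 0, 0], 255], [[-3.0, 1.8, 0], [0, 0, 0], 255], [[-2.0, 1.2, 0], [0, 0, 0], 255], [[-1.5, 0.4, 0], [0, 0, 0], 255], [[0, 0, 0], [0, 0, 0], 255]]'

```text
t: 3.35
eef_pos: [0.5457, 0.1277, 0.3206]
eef_rot: [0.668, 0.744, -0.001, -0.0]
wrist_force: [-0.3, 0.1, -0.1]
width: 0.0001
```

```bash
python3 -c "
from h import *
to([.546,.115,.255]);print(get_state()['joints'].round(2))
r,T,s=wristT();p=np.load('p.npy');im=r['pixels'].copy()
def dr(W,c):
    q=proj(r,W,T).astype(int);cv2.polylines(im,[q.reshape(-1,1,2)],False,c,1)
for z in(0,-.026):dr(cap2w(p,[[.065,.008,z],[.065,-.008,z],[-.065,-.008,z],[-.065,.008,z],[.065,.008,z]]),(255,255,255))
th=np.linspace(0,6.28,60);dr(pot2w(p,np.c_[.042*np.cos(th),.042*np.sin(th),0*th+.12]),(0,255,0))
cv2.imwrite('pics/w1.png',im)"
```

```text
t 3.35 pos [0.5457 0.1277 0.3206] shift cm [-1.26 -0.1   6.56] xang 96.2 tilt [-0.001 -0.    -1.   ] F [-0.34  0.08 -0.11] w 0.0001
[ 0.13 -0.11  1.74 -0.    1.52  0.03]
```

View pics/w1.png

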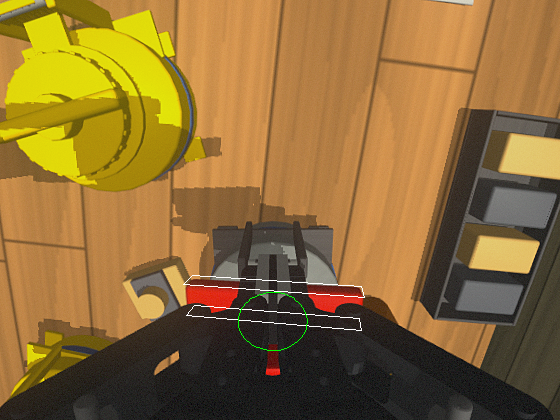

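Wrist picture: the red bar spans cols 185–363 at row ~290, matching the projected model outline. I'll lower beside the cap and then push.

Emit:
drive_tool --increments '[[[0, 0, 2], [0, 0, 0], 255], [[0, 0, 2.2], [0, 0, 0], 255], [[0, 0, 2.2], [0, 0, 0], 255], [[-1, 0, 0], [0, 0, 0], 255], [[-1, 0, 0], [0, 0, 0], 255], [[-0.7, 0, 0], [0, 0, 0], 255], [[-0.5, 0, 0], [0, 0, 0], 255], [[-0.5, 0, 0], [0, 0, 0], 255], [[0, 0, 0], [0, 0, 0], 255]]'

```text
t: 4.3
eef_pos: [0.55, 0.0915, 0.2581]
eef_rot: [0.668, 0.744, 0.0, 0.0]
wrist_force: [0.1, 0.9, 0.6]
width: -0.0001
```

Run:
```python
from h import *
to([.551,.078,.25])
p=np.load('p.npy').copy()
# E path: TCP = contact + 11mm along pot y ; contact offset delta beyond axis
for th in np.r_[1.635,np.arange(1.5,-.01,-.1),0]:
    q=p.copy();q[3]=th
    c=(np.array([0,-.100,.025]))@R.from_euler('x',-th).as_matrix().T+PIN+[0,.011,0]
    w=pot2w(p,c)[0];print(round(th,2),w.round(4),c.round(4))
s=get_state();print("pot-frame tcp",((s["eef_pos"]-[p[0],p[1],0])@R.from_euler('z',p[2]).as_matrix()).round(4))
```

```text
t 4.3 pos [0.55   0.0915 0.2581] shift cm [-1.36 -0.04  0.81] xang 96.19 tilt [ 0.001  0.    -1.   ] F [0.09 0.87 0.61] w -0.0001
1.64 [0.5495 0.0895 0.2532] [0.     0.1374 0.2532]
1.5 [0.551  0.0761 0.2565] [0.     0.1239 0.2565]
1.4 [0.5521 0.0659 0.2578] [0.     0.1136 0.2578]
1.3 [0.5532 0.0557 0.258 ] [0.     0.1033 0.258 ]
1.2 [0.5543 0.0454 0.2573] [0.     0.0931 0.2573]
1.1 [0.5554 0.0354 0.2555] [0.     0.0829 0.2555]
1.0 [0.5565 0.0255 0.2527] [0.     0.073  0.2527]
0.9 [0.5575 0.016  0.2489] [0.     0.0634 0.2489]
0.8 [0.5585 0.0069 0.2442] [0.     0.0543 0.2442]
0.7 [ 0.5594 -0.0017  0.2385] [0.     0.0456 0.2385]
0.6 [ 0.5603 -0.0097  0.2321] [0.     0.0376 0.2321]
0.5 [ 0.5611 -0.017   0.2249] [0.     0.0302 0.2249]
0.4 [ 0.5618 -0.0236  0.217 ] [0.     0.0236 0.217 ]
0.3 [ 0.5624 -0.0293  0.2084] [0.     0.0179 0.2084]
0.2 [ 0.5629 -0.0342  0.1994] [0.     0.013  0.1994]
0.1 [ 0.5634 -0.0381  0.1899] [0.     0.009  0.1899]
-0.0 [ 0.5637 -0.0411  0.18  ] [0.    0.006 0.18 ]
0.0 [ 0.5637 -0.0411  0.18  ] [0.    0.006 0.18 ]
pot-frame tcp [0.0007 0.1394 0.2581]
```

Emit:
drive_tool --increments '[[[-0.5, 0, 0], [0, 0, 0], 255], [[-0.8, 0, 0], [0, 0, 0], 255], [[-0.8, 0, 0], [0, 0, 0], 255], [[-0.8, 0, 0], [0, 0, 0], 255], [[-0.8, 0, 0], [0, 0, 0], 255], [[-0.8, 0, 0], [0, 0, 0], 255], [[0, 0, 0], [0, 0, 0], 255]]'

```text
t: 5.0
eef_pos: [0.5554, 0.0462, 0.2596]
eef_rot: [0.668, 0.744, 0.001, 0.001]
wrist_force: [-1.5, 1.0, 6.7]
width: 0.0002
```

Run:
```python
from h import *
to([.551,.078,.25])
im=read_camera("side")["pixels"];t=read_camera("top")["pixels"]
f=lambda i,o:cv2.resize(i[o[1]:o[1]+100,o[0]:o[0]+120],(480,400),interpolation=cv2.INTER_CUBIC)
cv2.imwrite("pics/p1.png",cv2.resize(np.hstack([f(im,(220,170)),f(t,(215,135))]),(800,333)))
```

```text
t 5.0 pos [0.5554 0.0462 0.2596] shift cm [ 3.21 -0.09  0.96] xang 96.19 tilt [ 0.003 -0.001 -1.   ] F [-1.48  1.03  6.73] w 0.0002
```

View pics/p1.png

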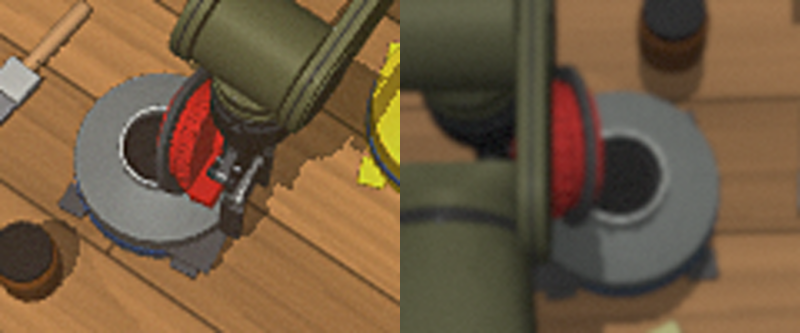

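Emit:
drive_tool --increments '[[[-1.0, 0, 0.2], [0, 0, 0], 255], [[-1.0, 0, 0.3], [0, 0, 0], 255], [[-1.0, 0, 0.4], [0, 0, 0], 255], [[-0.9, 0, 0.5], [0, 0, 0], 255], [[-0.9, 0, 0.6], [0, 0, 0], 255], [[-0.8, 0, 0.65], [0, 0, 0], 255], [[-0.75, 0, 0.7], [0, 0, 0], 255], [[-0.65, 0, 0.8], [0, 0, 0], 255], [[0, 0, 0], [0, 0, 0], 255]]'

```text
t: 6.0
eef_pos: [0.5619, -0.0237, 0.2153]
eef_rot: [0.668, 0.744, -0.001, 0.0]
wrist_force: [-0.9, 0.6, 0.4]
width: 0.0002
```

Run:
```python
from h import *
to([.5637,-.0411,.18])
im=read_camera("side")["pixels"];t=read_camera("top")["pixels"]
f=lambda i,o:cv2.resize(i[o[1]:o[1]+100,o[0]:o[0]+120],(480,400),interpolation=cv2.INTER_CUBIC)
cv2.imwrite("pics/p2.png",cv2.resize(np.hstack([f(im,(220,170)),f(t,(215,135))]),(800,333)))
```

```text
t 6.0 pos [ 0.5619 -0.0237  0.2153] shift cm [-1.75 -0.01  3.54] xang 96.15 tilt [-0.001 -0.001 -1.   ] F [-0.85  0.58  0.39] w 0.0002
```

View pics/p2.png

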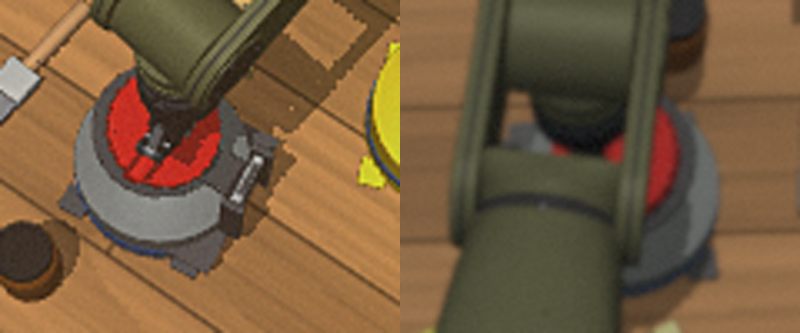

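The cap is nearly level. I'll keep pressing down gently.

Emit:
drive_tool --increments '[[[-0.6, 0, 0.8], [0, 0, 0], 255], [[-0.5, 0, 0.8], [0, 0, 0], 255], [[-0.4, 0, 0.6], [0, 0, 0], 255], [[-0.2, 0, 0.4], [0, 0, 0], 255], [[0, 0, 0.3], [0, 0, 0], 255], [[0, 0, 0], [0, 0, 0], 255]]'

```text
t: 6.7
eef_pos: [0.5637, -0.0392, 0.1862]
eef_rot: [0.668, 0.745, -0.0, -0.0]
wrist_force: [0.8, -0.2, -0.7]
width: 0.0003
```

Run:
```python
from h import *
to([.5637,-.0411,.18])
```

```text
t 6.7 pos [ 0.5637 -0.0392  0.1862] shift cm [-0.19 -0.02  0.62] xang 96.23 tilt [-0.001 -0.    -1.   ] F [ 0.76 -0.17 -0.72] w 0.0003
```

Emit:
drive_tool --increments '[[[0, 0, 0.2], [0, 0, 0], 255], [[0, 0, 0.2], [0, 0, 0], 255], [[0, 0, 0.1], [0, 0, 0], 255], [[0, 0, 0], [0, 0, 0], 255]]'

```text
t: 7.1
eef_pos: [0.5641, -0.0391, 0.182]
eef_rot: [0.668, 0.745, 0.0, 0.0]
wrist_force: [-0.2, -0.7, 1.5]
width: -0.0001
```

Emit:
drive_tool --increments '[[[0, 0, 0.1], [0, 0, 0], 255], [[0, 0, 0.1], [0, 0, 0], 255], [[0, 0, 0], [0, 0, 0], 255]]'

```text
t: 7.4
eef_pos: [0.564, -0.039, 0.1798]
eef_rot: [0.668, 0.745, 0.0, 0.0]
wrist_force: [0.2, -0.5, 2.1]
width: -0.0
```

Emit:
drive_tool --increments '[[[0, 0, 0.1], [0, 0, 0], 255], [[0, 0, 0.1], [0, 0, 0], 255], [[0, 0, 0], [0, 0, 0], 255]]'

```text
t: 7.7
eef_pos: [0.5644, -0.039, 0.1795]
eef_rot: [0.668, 0.745, 0.0, 0.001]
wrist_force: [-1.7, -0.7, 7.6]
width: 0.0001
```

Emit:
drive_tool --increments '[[[0, 0, 0.1], [0, 0, 0], 255], [[0, 0, 0], [0, 0, 0], 255]]'

```text
t: 7.9
eef_pos: [0.5646, -0.039, 0.1793]
eef_rot: [0.668, 0.745, 0.001, 0.001]
wrist_force: [-2.9, -1.2, 10.4]
width: -0.0
```

Emit:
drive_tool --increments '[[[0, 0, -2], [0, 0, 0], 255], [[0, 0, -4], [0, 0, 0], 255], [[0.5, 0, -4], [0, 0, 0], 255], [[0.5, 0, -3], [0, 0, 0], 255], [[0, 0, 0], [0, 0, 0], 255]]'

```text
t: 8.4
eef_pos: [0.5647, -0.0285, 0.3126]
eef_rot: [0.667, 0.745, 0.003, 0.003]
wrist_force: [0.8, 0.4, 1.1]
width: 0.0001
```

```bash
cat > wv.py <<'E'
from h import *
import sys
r,T,s=wristT();print(s["eef_pos"],s["t"]);np.savez("w.npz",T=T,K=r["camera_matrix"],D=r["D"])
cv2.imwrite(sys.argv[1],r["pixels"])
E
python3 wv.py pics/w2.png
```

```text
[ 0.56474899 -0.02851918  0.31262887] 8.4
```

View pics/w2.png

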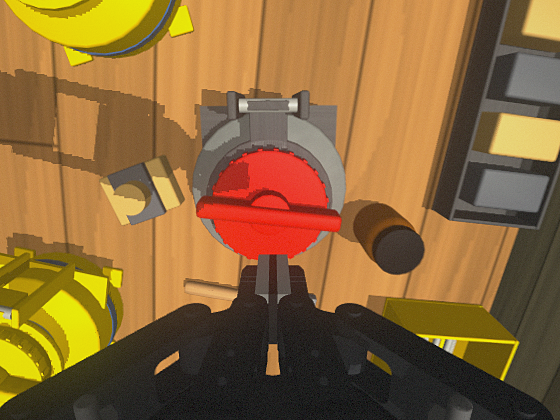

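```bash
python3 -c "
import cv2
cv2.imwrite('pics/w2c.png',cv2.resize(cv2.imread('pics/w2.png')[80:265,180:360],None,fx=4,fy=3.2,interpolation=cv2.INTER_CUBIC))"
```

```text
(no output)
```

View pics/w2c.png

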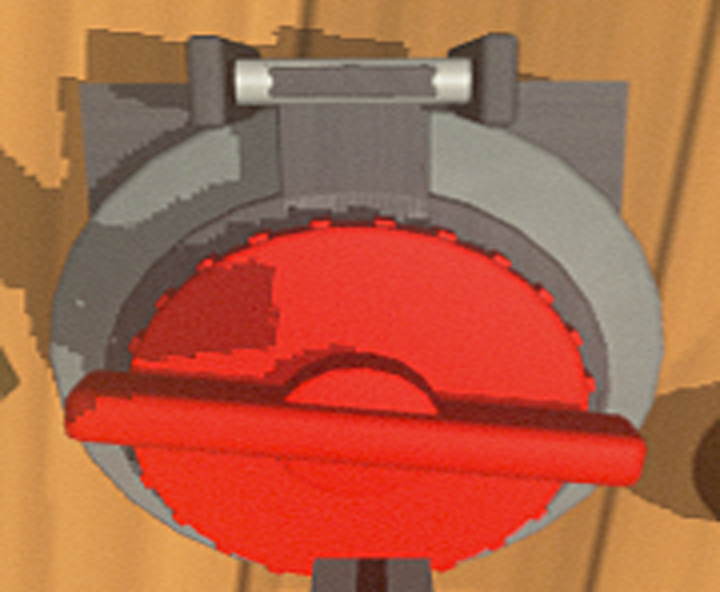

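Run:
```python
from h import *
w=np.load("w.npz");T=w["T"]
def bp(uv,z):
    n=cv2.undistortPoints(np.array([[uv]],float),w["K"],w["D"])[0,0];d=T[:3,:3]@[n[0],n[1],1];return T[:3,3]+d*(z-T[2,3])/d[2]
a=bp((197.5,210),.1795);b=bp((341.2,224.4),.1795);print(a,b,(a+b)/2,np.linalg.norm(a-b),np.degrees(np.arctan2(*(b-a)[[1,0]])))
c=bp((240,105),.157);d=bp((296.5,105),.157);print("pin",c,d,(c+d)/2,np.degrees(np.arctan2(*(d-c)[[1,0]])))
p=np.load("p.npy");print(pot2w(p,[[0,0,.12],PIN]),np.degrees(p[2]))
```

```text
[ 0.50195252 -0.04610963  0.1795    ] [ 0.6289689  -0.04599929  0.1795    ] [ 0.56546071 -0.04605446  0.1795    ] 0.12701642328368778 0.04977362232280183
pin [0.52978757 0.04498537 0.157     ] [0.57813075 0.0502654  0.157     ] [0.55395916 0.04762539 0.157     ] 6.233123376968081
[[ 0.56433087 -0.0470813   0.12      ]
 [ 0.55407945  0.04736397  0.155     ]] 6.194829969292997
```

Cap is shut: axis at (0.5655, -0.046), bar along world x, hinge consistent with the fit. Next I place the shut fingers on the +y side of the bar's far (+x) end.

Emit:
drive_tool --increments '[[[0, 2.0, 0], [0, 0, 0], 255], [[0.2, 3.2, 3], [0, 0, 0], 255], [[0, 0, 4], [0, 0, 0], 255], [[0, 0, 4], [0, 0, 0], 255], [[0, 0, 2.5], [0, 0, 0], 255], [[0, 0, 1], [0, 0, 0], 255], [[0, 0, 0], [0, 0, 0], 255]]'

```text
t: 9.15
eef_pos: [0.6123, -0.0211, 0.1583]
eef_rot: [0.668, 0.745, -0.002, -0.003]
wrist_force: [-0.7, -0.5, 0.3]
width: -0.0003
```

```bash
cat >> h.py <<'E'
C=np.array([.5652,-.0465])
def plan(rho,step,n,start=None):
    s=get_state();Rm=R.from_quat(s["eef_rot"]).as_matrix();d=s["eef_pos"][:2]-C
    a=np.arctan2(d[1],d[0]);F=s["wrist_force"];M=s["torque"][2]+d[0]*F[1]-d[1]*F[0]
    print("t",round(s["t"],2),"pos",s["eef_pos"].round(4),"r",np.hypot(*d).round(4),"ang",a.round(3),"F",F.round(1),"tz",s["torque"].round(3),"Mz",M.round(3))
    if start is None:start=a
    prev=np.zeros(2);
    out=[]
    for i in range(1,n+1):
        q=C+rho*np.array([np.cos(start-i*step),np.sin(start-i*step)])-s["eef_pos"][:2]
        l=(Rm.T@np.r_[q,0])[:2]*100;l=l.round(1);out.append((l-prev).round(1).tolist());prev=l
    print(out)
E
python3 -c "
from h import *
plan(.054,.12,18)"
```

```text
t 9.15 pos [ 0.6123 -0.0211  0.1583] r 0.0535 ang 0.494 F [-0.7 -0.5  0.3] tz [ 0.023 -0.053  0.011] Mz 0.005
[[-0.6, 0.3], [-0.6, 0.1], [-0.7, 0.0], [-0.6, 0.0], [-0.7, -0.1], [-0.6, -0.2], [-0.6, -0.2], [-0.5, -0.3], [-0.6, -0.4], [-0.4, -0.5], [-0.5, -0.4], [-0.3, -0.6], [-0.3, -0.6], [-0.2, -0.6], [-0.1, -0.6], [-0.1, -0.7], [0.0, -0.6], [0.1, -0.7]]
```

Emit:
drive_tool --increments '[[[-0.6, 0.3, -0.4], [0, 0, 0], 255], [[-0.6, 0.1, 0], [0, 0, 0], 255], [[-0.7, 0, 0], [0, 0, 0], 255], [[-0.6, 0, 0], [0, 0, 0], 255], [[-0.7, -0.1, 0], [0, 0, 0], 255], [[-0.6, -0.2, 0], [0, 0, 0], 255], [[-0.6, -0.2, 0], [0, 0, 0], 255], [[-0.5, -0.3, 0], [0, 0, 0], 255]]'

```text
t: 9.95
eef_pos: [0.6174, -0.0691, 0.1685]
eef_rot: [0.668, 0.744, 0.003, 0.001]
wrist_force: [1.7, 7.6, -0.2]
width: 0.0
```

```bash
python3 -c "
from h import *
plan(.056,.12,16)"; python3 wv.py pics/w3.png
```

```text
t 9.95 pos [ 0.6174 -0.0691  0.1685] r 0.0569 ang -0.409 F [ 1.7  7.6 -0.2] tz [ 1.258 -0.23  -0.052] Mz 0.38
[[-0.5, -0.4], [-0.5, -0.5], [-0.5, -0.5], [-0.4, -0.5], [-0.3, -0.6], [-0.3, -0.6], [-0.2, -0.7], [-0.1, -0.6], [0.0, -0.7], [0.1, -0.7], [0.1, -0.6], [0.2, -0.7], [0.3, -0.6], [0.4, -0.5], [0.4, -0.5], [0.5, -0.5]]
[ 0.61739719 -0.06914527  0.16849006] 9.95
```

View pics/w3.png

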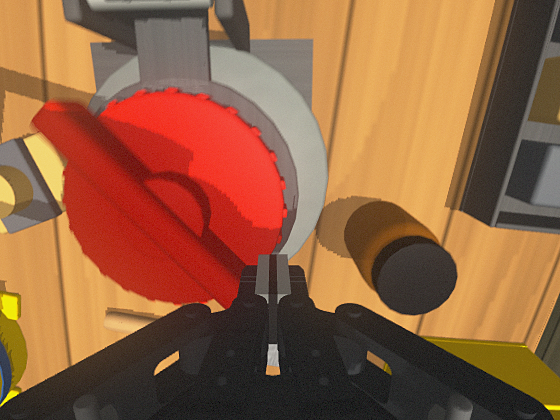

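The fingers push the bar and it turns at Mz ≈ 0.38 N m (free friction). Continuing, slightly lower.

Emit:
drive_tool --increments '[[[-0.4, -0.4, 0.2], [0, 0, 0], 255], [[-0.5, -0.5, 0.3], [0, 0, 0], 255], [[-0.5, -0.5, 0], [0, 0, 0], 255], [[-0.4, -0.5, 0], [0, 0, 0], 255], [[-0.3, -0.6, 0], [0, 0, 0], 255], [[-0.3, -0.6, 0], [0, 0, 0], 255], [[-0.2, -0.7, 0], [0, 0, 0], 255], [[-0.1, -0.6, 0], [0, 0, 0], 255], [[0, -0.7, 0], [0, 0, 0], 255], [[0, 0, 0], [0, 0, 0], 255]]'

```text
t: 11.0
eef_pos: [0.5713, -0.1034, 0.1649]
eef_rot: [0.668, 0.744, 0.003, 0.004]
wrist_force: [5.8, 1.5, -0.7]
width: -0.0001
```

```bash
python3 -c "
from h import *
plan(.056,.12,12)"
```

```text
t 11.0 pos [ 0.5713 -0.1034  0.1649] r 0.0572 ang -1.465 F [ 5.8  1.5 -0.7] tz [ 0.337 -0.891 -0.009] Mz 0.333
[[0.2, -0.7], [0.1, -0.6], [0.2, -0.7], [0.3, -0.6], [0.3, -0.6], [0.4, -0.5], [0.5, -0.5], [0.5, -0.4], [0.6, -0.3], [0.6, -0.3], [0.6, -0.2], [0.7, -0.1]]
```

Emit:
drive_tool --increments '[[[0.1, -0.6, 0], [0, 0, 0], 255], [[0.1, -0.6, 0], [0, 0, 0], 255], [[0.2, -0.7, 0], [0, 0, 0], 255], [[0.3, -0.6, 0], [0, 0, 0], 255], [[0.3, -0.6, 0], [0, 0, 0], 255], [[0, 0, 0], [0, 0, 0], 255]]'

```text
t: 11.6
eef_pos: [0.5392, -0.0977, 0.1649]
eef_rot: [0.668, 0.744, 0.002, 0.005]
wrist_force: [5.6, -1.3, 0.1]
width: 0.0001
```

```bash
python3 -c "
from h import *
plan(.056,.1,8)"
```

```text
t 11.6 pos [ 0.5392 -0.0977  0.1649] r 0.0574 ang -2.04 F [ 5.6 -1.3  0.1] tz [-0.254 -0.795 -0.059] Mz 0.26
[[0.4, -0.4], [0.4, -0.4], [0.4, -0.4], [0.5, -0.3], [0.5, -0.3], [0.5, -0.2], [0.5, -0.2], [0.5, -0.2]]
```

Emit:
drive_tool --increments '[[[0.4, -0.4, 0.1], [0, 0, 0], 255], [[0.4, -0.4, 0], [0, 0, 0], 255], [[0.4, -0.4, 0], [0, 0, 0], 255], [[0, 0, 0], [0, 0, 0], 255]]'

```text
t: 12.0
eef_pos: [0.5264, -0.0875, 0.1641]
eef_rot: [0.668, 0.744, 0.002, 0.006]
wrist_force: [6.2, -3.0, -0.0]
width: -0.0002
```

```bash
python3 -c "
from h import *
plan(.056,.1,6)"
```

```text
t 12.0 pos [ 0.5264 -0.0875  0.1641] r 0.0565 ang -2.329 F [ 6.2 -3.  -0. ] tz [-0.495 -0.884 -0.041] Mz 0.33
[[0.5, -0.3], [0.5, -0.3], [0.5, -0.2], [0.5, -0.2], [0.5, -0.2], [0.6, -0.1]]
```

Emit:
drive_tool --increments '[[[0.5, -0.3, 0], [0, 0, 0], 255], [[0.5, -0.3, 0], [0, 0, 0], 255], [[0.5, -0.2, 0], [0, 0, 0], 255], [[0, 0, 0], [0, 0, 0], 255]]'

```text
t: 12.4
eef_pos: [0.5162, -0.0736, 0.1636]
eef_rot: [0.668, 0.745, 0.001, 0.005]
wrist_force: [4.5, -3.9, -0.7]
width: 0.0001
```

```bash
python3 -c "
from h import *
plan(.056,.1,6)"
```

```text
t 12.4 pos [ 0.5162 -0.0736  0.1636] r 0.056 ang -2.635 F [ 4.5 -3.9 -0.7] tz [-0.645 -0.687  0.017] Mz 0.33
[[0.5, -0.2], [0.6, -0.1], [0.5, -0.1], [0.6, 0.0], [0.5, 0.0], [0.6, 0.1]]
```

Emit:
drive_tool --increments '[[[0.5, -0.2, 0], [0, 0, 0], 255], [[0.6, -0.1, 0], [0, 0, 0], 255], [[0.5, -0.1, 0.1], [0, 0, 0], 255], [[0, 0, 0], [0, 0, 0], 255]]'

```text
t: 12.8
eef_pos: [0.5107, -0.0587, 0.1631]
eef_rot: [0.668, 0.745, 0.001, 0.005]
wrist_force: [3.1, -5.4, 1.9]
width: -0.0001
```

```bash
python3 -c "
from h import *
plan(.056,.1,6)"
```

```text
t 12.8 pos [ 0.5107 -0.0587  0.1631] r 0.0559 ang -2.922 F [ 3.1 -5.4  1.9] tz [-0.929 -0.469 -0.076] Mz 0.256
[[0.6, -0.0], [0.5, 0.0], [0.6, 0.1], [0.5, 0.1], [0.5, 0.2], [0.5, 0.2]]
```

Emit:
drive_tool --increments '[[[0.6, 0, 0], [0, 0, 0], 255], [[0.5, 0, 0], [0, 0, 0], 255], [[0.6, 0.1, 0], [0, 0, 0], 255], [[0, 0, 0], [0, 0, 0], 255]]'

```text
t: 13.2
eef_pos: [0.5097, -0.0427, 0.163]
eef_rot: [0.668, 0.745, -0.0, 0.006]
wrist_force: [2.2, -10.0, 2.1]
width: 0.0001
```

```bash
python3 -c "
from h import *
plan(.056,.1,6)"; python3 wv.py pics/w4.png
```

```text
t 13.2 pos [ 0.5097 -0.0427  0.163 ] r 0.0557 ang 3.074 F [  2.2 -10.    2.1] tz [-1.643 -0.262 -0.095] Mz 0.453
[[0.6, 0.1], [0.5, 0.2], [0.5, 0.2], [0.5, 0.3], [0.4, 0.3], [0.4, 0.4]]
[ 0.50966624 -0.04272859  0.16304985] 13.2
```

View pics/w4.png

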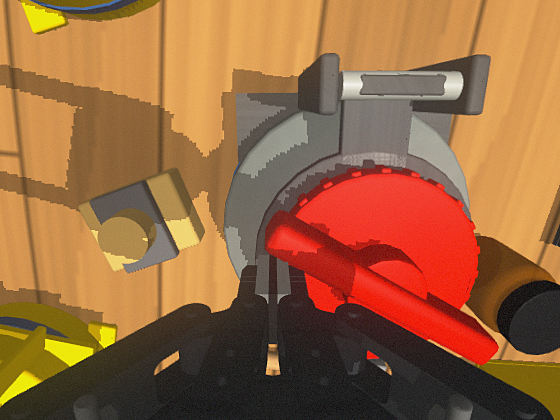

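Torque is starting to rise (0.45 vs about 0.3). Smaller steps now.

Emit:
drive_tool --increments '[[[0.5, 0.1, 0], [0, 0, 0], 255], [[0, 0, 0], [0, 0, 0], 255]]'

```text
t: 13.45
eef_pos: [0.5102, -0.0389, 0.1631]
eef_rot: [0.668, 0.744, -0.001, 0.007]
wrist_force: [2.5, -13.5, 1.0]
width: 0.0001
```

```bash
python3 -c "
from h import *
plan(.056,.1,4)"
```

```text
t 13.45 pos [ 0.5102 -0.0389  0.1631] r 0.0555 ang 3.004 F [  2.5 -13.5   1. ] tz [-2.328 -0.271 -0.092] Mz 0.63
[[0.5, 0.1], [0.6, 0.2], [0.5, 0.3], [0.4, 0.3]]
```

Emit:
drive_tool --increments '[[[0.5, 0.2, 0], [0, 0, 0], 255], [[0, 0, 0], [0, 0, 0], 255]]'

```text
t: 13.65
eef_pos: [0.5114, -0.0348, 0.1631]
eef_rot: [0.668, 0.744, -0.002, 0.007]
wrist_force: [-0.4, -17.4, 1.4]
width: -0.0
```

```bash
python3 -c "
from h import *
plan(.056,.1,4)"
```

```text
t 13.65 pos [ 0.5114 -0.0348  0.1631] r 0.0551 ang 2.927 F [ -0.4 -17.4   1.4] tz [-2.985 -0.116 -0.177] Mz 0.765
[[0.6, 0.1], [0.4, 0.3], [0.5, 0.3], [0.5, 0.3]]
```

Emit:
drive_tool --increments '[[[0.5, 0.0, 0], [0, 0, 0], 255], [[0.4, 0.1, 0], [0, 0, 0], 255], [[0, 0, 0], [0, 0, 0], 255]]'

```text
t: 13.95
eef_pos: [0.5106, -0.027, 0.1632]
eef_rot: [0.668, 0.744, -0.004, 0.007]
wrist_force: [-4.3, -22.0, 5.3]
width: 0.0002
```

```bash
python3 -c "
from h import *
plan(.06,.1,4)"; python3 wv.py pics/w5.png
```

```text
t 13.95 pos [ 0.5106 -0.027   0.1632] r 0.0579 ang 2.798 F [ -4.3 -22.    5.3] tz [-3.664  0.44  -0.247] Mz 1.038
[[0.6, 0.1], [0.5, 0.3], [0.5, 0.4], [0.4, 0.5]]
[ 0.51063011 -0.02700416  0.16321895] 13.95
```

View pics/w5.png

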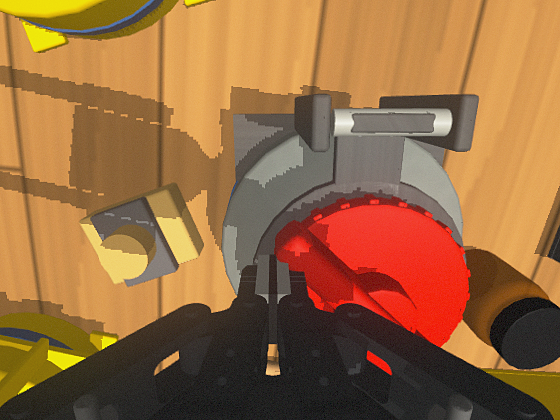

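Emit:
drive_tool --increments '[[[0.5, 0.1, 0], [0, 0, 0], 255], [[0, 0, 0], [0, 0, 0], 255]]'

```text
t: 14.2
eef_pos: [0.5107, -0.0226, 0.1632]
eef_rot: [0.668, 0.744, -0.005, 0.007]
wrist_force: [-4.7, -25.2, 5.2]
width: 0.0002
```

```bash
python3 -c "
from h import *
plan(.06,.1,4)"
```

```text
t 14.2 pos [ 0.5107 -0.0226  0.1632] r 0.0595 ang 2.729 F [ -4.7 -25.2   5.2] tz [-4.1    0.77  -0.276] Mz 1.209
[[0.5, 0.3], [0.5, 0.4], [0.4, 0.4], [0.4, 0.4]]
```

Emit:
drive_tool --increments '[[[0.4, 0.2, 0], [0, 0, 0], 255], [[0, 0, 0], [0, 0, 0], 255]]'

```text
t: 14.4
eef_pos: [0.5118, -0.0191, 0.1632]
eef_rot: [0.668, 0.744, -0.006, 0.007]
wrist_force: [-7.8, -27.0, 6.2]
width: -0.0004
```

```bash
python3 -c "
from h import *
plan(.06,.1,4)"
```

```text
t 14.4 pos [ 0.5118 -0.0191  0.1632] r 0.0601 ang 2.667 F [ -7.8 -27.    6.2] tz [-4.424  1.084 -0.277] Mz 1.382
[[0.5, 0.4], [0.4, 0.4], [0.4, 0.4], [0.4, 0.5]]
```

```bash
python3 -c "
import cv2;import numpy as np
a=np.load('w.npz')
"; python3 wv.py pics/w6.png; python3 -c "
import cv2,numpy as np
f=lambda n:cv2.resize(cv2.imread(n)[190:380,250:510],None,fx=3,fy=3,interpolation=cv2.INTER_CUBIC)
cv2.imwrite('pics/w4c.png',f('pics/w4.png'));cv2.imwrite('pics/w6c.png',f('pics/w6.png'))"
```

```text
[ 0.5117543  -0.01905367  0.16316943] 14.4
```

View pics/w4c.png

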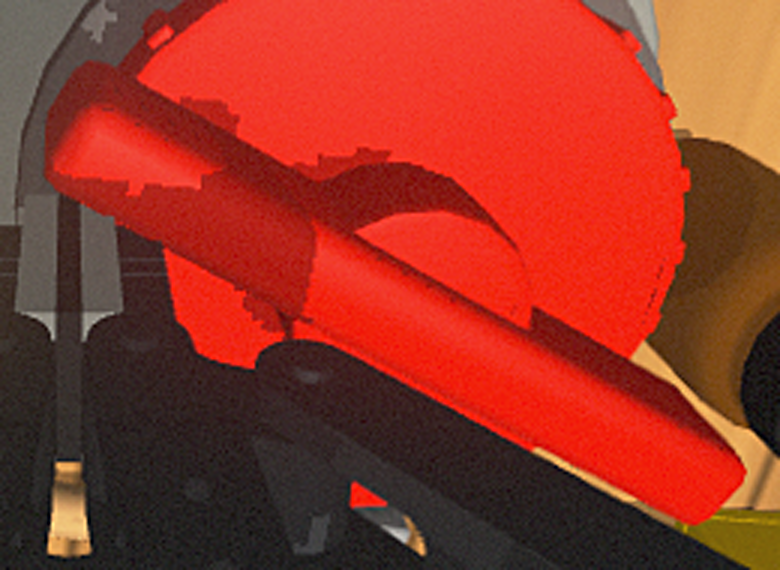

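View pics/w6c.png

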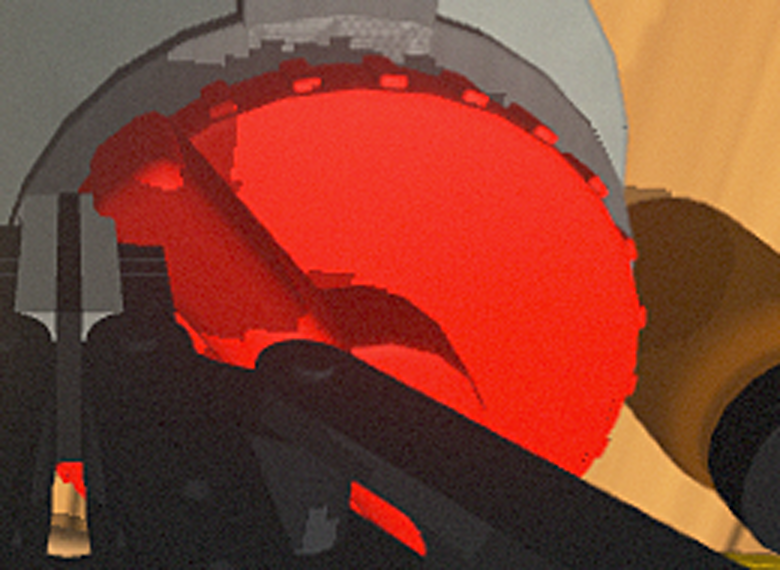

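Run:
```python
from h import *
r=read_camera("wrist");K=r["camera_matrix"];D=np.array(r["D"]);tc=r["tool_from_camera"]
def ang(pos,q,uvs,z):
    T=np.eye(4);T[:3,:3]=R.from_quat(q).as_matrix();T[:3,3]=pos;T=T@tc;P=[]
    for uv in uvs:
        uv=np.array(uv)/3+[250,190];n=cv2.undistortPoints(uv.reshape(1,1,2),K,D)[0,0];d=T[:3,:3]@[n[0],n[1],1];P.append(T[:3,3]+d*(z-T[2,3])/d[2])
    v=P[1]-P[0];print(np.array(P).round(4).tolist(),np.degrees(np.arctan2(v[1],v[0])))
q4=[.668,.745,0,.006]
ang([.50967,-.04273,.16305],q4,[(65,183),(690,522)],.1755)
ang([.50967,-.04273,.16305],q4,[(320,235),(745,462)],.1755)
s=get_state()
for u in([(175,175),(300,312)],[(185,135),(340,310)]):ang(s["eef_pos"],s["eef_rot"],u,.1755)
print(s["t"],s["eef_rot"])
```

```text
[[0.5073, -0.0259, 0.1755], [0.6176, -0.077, 0.1755]] -24.886378548368363
[[0.5452, -0.0303, 0.1755], [0.623, -0.0644, 0.1755]] -23.651034935776632
[[0.5249, 0.0008, 0.1755], [0.5468, -0.0195, 0.1755]] -42.95554900123555
[[0.5254, 0.0071, 0.1755], [0.5527, -0.0186, 0.1755]] -43.24407335205538
14.5 [ 0.66782229  0.74426277 -0.00592158  0.00715908]
```

Snug: torque about the cap axis 1.38 N m (squeeze ≈ 0.26). The vision angle change of ≈0.33 rad since the onset is also inside the band. Backing off and lifting.

Emit:
drive_tool --increments '[[[-0.5, -0.2, 0], [0, 0, 0], 255], [[-0.7, -0.5, 0], [0, 0, 0], 255], [[-0.7, -0.5, 0], [0, 0, 0], 255], [[0, 0, -3], [0, 0, 0], 255], [[0, 0, -4], [0, 0, 0], 255], [[0, 0, -4], [0, 0, 0], 255], [[1.0, 3, -3], [0, 0, 0], 255], [[1.0, 3, 0], [0, 0, 0], 255], [[0, 0, 0], [0, 0, 0], 255]]'

```text
t: 15.4
eef_pos: [0.5614, -0.004, 0.3025]
eef_rot: [0.667, 0.745, 0.002, 0.003]
wrist_force: [1.7, 0.8, -1.9]
width: 0.0002
```

```bash
python3 -c "
from h import *
plan(.06,.1,1)"; python3 wv.py pics/w7.png; python3 -c "
from h import *
cv2.imwrite('pics/s7.png',read_camera('side')['pixels'])"
```

```text
t 15.4 pos [ 0.5614 -0.004   0.3025] r 0.0427 ang 1.66 F [ 1.7  0.8 -1.9] tz [-0.014  0.022  0.021] Mz -0.055
[[1.7, 0.6]]
[ 0.56137511 -0.00395853  0.30254522] 15.4
```

View pics/w7.png

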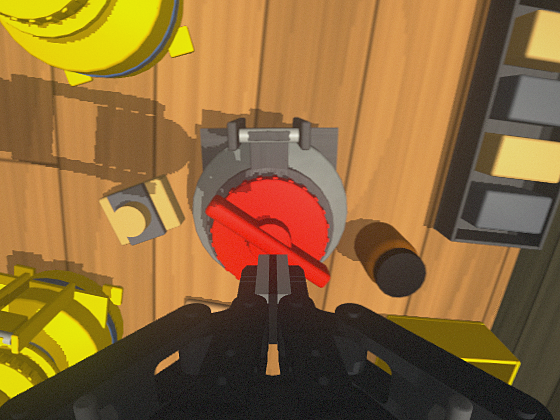

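View pics/s7.png

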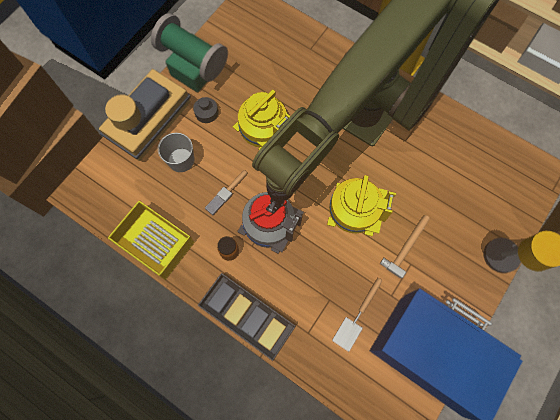

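Run:
```python
from h import *
cv2.imwrite('pics/w7c.png',cv2.resize(cv2.imread('pics/w7.png')[175:295,190:345],None,fx=5,fy=5,interpolation=cv2.INTER_CUBIC))
w=np.load("w.npz");T=w["T"]
def bp(uv,z):
    n=cv2.undistortPoints(np.array([[uv]],float),w["K"],w["D"])[0,0];d=T[:3,:3]@[n[0],n[1],1];return T[:3,3]+d*(z-T[2,3])/d[2]
a=bp((211,205),.1755);b=bp((325,278),.1755);print(a,b,(a+b)/2,np.linalg.norm(a-b),np.degrees(np.arctan2(*(b-a)[[1,0]])))
```

```text
[ 0.5106482  -0.01385591  0.1755    ] [ 0.61783917 -0.07231948  0.1755    ] [ 0.56424368 -0.04308769  0.1755    ] 0.12209787751574767 -28.608719122541824
```

View pics/w7c.png

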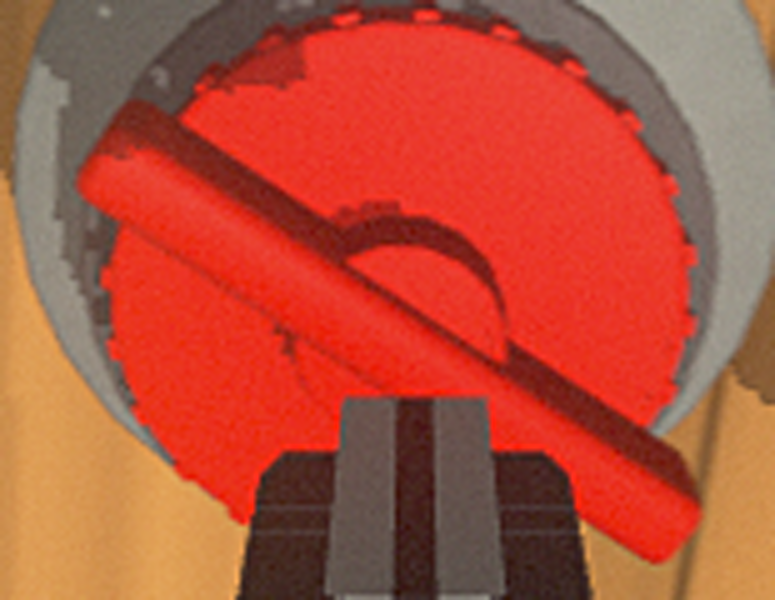

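```bash
python3 -c "
from bench import *
print(hand_in())"
```

```text
the job is handed in; nothing more can be done
None
```

The pot is closed and its cap is snug. I tipped the red cap over onto the mouth with shut fingers. Then I pushed the bar end clockwise about 3.9 rad (0.62 turn), backed off and lifted clear. I handed in at about 15.5 s; the hand-in gives no verdict.

**Seating:** the cap stopped with its bar top at z ≈ 0.1795 m (expected 0.18), and pressing with 10 N gave no further motion. The wrist picture showed the bar centred on the cap axis.

**Tightness:** the peak torque about the cap axis was 1.38 N m, with about 28 N sideways on the finger.
- By torque, the peak squeeze was about 0.26 rad.
- By bar angle, the bar sprang back about 0.23 rad on release. Adding the roughly 0.08 rad that friction keeps gives about 0.31–0.35 rad.
- The two estimates differ by under 0.1 rad, and both are inside the 0.15–0.4 band.

**Force readings:** the wrist force stayed under about 30 N in every reading I took.

**Surroundings:** the last side picture shows the cap closed, the tool held clear above the cap, and the other things where they were.

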